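Let the drain rack's tray down off its ratchet

TASK

The washed parts have drained: press the thumb paddle above the grip of the tray's arm so that the ratchet pawl comes free of its teeth, and keep it pressed while you push the arm down past the teeth until the tray lies flat on its rests. Then let go, so that the pawl springs back, and come clear. Use the fingertips only to press and push, gently: grip and lift nothing, do not slam the tray down, and leave the loose parts beside the rack where they lie.

Things in the scene. Friction and masses are not known exactly. Their poses are not given: they have to be found in the camera images.
- drain_tray (a joint): hinge angle of the grid tray and its side arm with the black rubber grip: 0 = flat on its rests (hard stop), positive = free end raised; starts between 0.29 and 0.53 rad. Stiff hinge: it stays where it is left; with the pawl free it goes down under 3 to 8 N on the paddle. Teeth every 0.10 rad: with the pawl in, it goes down at most to the next tooth and locks, however hard it is pushed.
- pawl (a joint): angle of the pawl lever on the tray's arm, sprung to 0: 0 = nose in the teeth, paddle up (below 0.2 when the nose rides on a tooth); 0.28 rad = paddle fully pressed (stop, just above the grip). Clear of the teeth above 0.20 rad. The paddle needs about 1 N to start and 2 to 3 N to come fully down (29 mm of travel); more then pushes the arm. It springs back when let go.
- paddle (a point): middle of the top face of the ribbed steel thumb paddle, 30 mm wide, 54 mm long along the arm, over the rubber grip (19 mm thick). From the hinge point, with u along the arm and v square to it (up when flat): u = 299 mm, v = 45 mm when not pressed; u = 304, v = 15 when fully pressed. Its own y axis runs outward along the paddle, z is up out of it (tilts with arm and pawl).
- drain_rack: fixed stand of the drain rack: drip pan on rails, 250 mm long, 190 mm deep, with an upright curved toothed bar on the side nearest the robot. Origin: middle of the footprint, on the work surface. Local y runs from the hinge to the free end and grip (to the robot's left), local x from the toothed side to the back, z up.
- hinge (a point): point on the tray's hinge line in the plane of arm and paddle, 52 mm above the work surface, at local (-91.5, -130, 52) mm of drain_rack. The hinge line runs along drain_rack's local x. The rubber grip's end is 335 mm from here along the arm; the paddle moves on an arc of about 305 mm radius round it.
- shift_link: loose steel shift link with two eyes, 78 x 19 x 11 mm, lying in front of the rack; origin in the middle of its underside. Leave alone.
- needle_roller: loose needle roller cage, 19 x 24 x 19 mm, lying in front of the rack near the arm's grip end; origin in the middle of its underside. Leave alone.
- bronze_cap: loose round bronze filler cap, 70 mm across, 19 mm high, lying just beyond the stand at the free end, behind the grip; origin in the middle of its underside. Leave alone.

How it is judged:
By the outcome, as a careful person would: the job done as asked, in the order asked, and still so for the second after the job is handed in, with the robot touching nothing.
It also fails if it takes over 32 s, if anything falls off the work surface, if the arm or the gripper's body presses on something with over 40 N, if the wrist force passes 120 N, or if a joint passes its speed limit or range.

ROBOT

A 7-joint arm with a two-finger parallel gripper is mounted at the origin on a cart in front of the work surface, level with it; the furniture and walls round the work are solid. World frame = base frame: x ahead of the robot, y to its left, z up, the work surface at z = 0. Lengths are in m, angles in rad, forces in N, time in s.
With the tool pointing down it reaches from about 0.425 to 0.95 m from the base axis. Payload 4.7 kg.
Tool frame: the origin (TCP) lies between the finger pads; the fingertips stand 22 mm ahead of it and the grasp point (between the pads) lies 3 mm ahead of it (finger_overhang is the distance from the TCP to the fingertips, in m); z points along the fingers, x is the direction in which the jaws open and shut, and the axes are right-handed (so a half turn about z gives the same grasp; the last joint's range is limited). The gripper opens to 87 mm and grips with 3 to 60 N. Pads are 19 mm wide; open, the fingers measure 117 mm over their backs; the gripper's body (75 mm by 190 mm) begins 51 mm behind the grasp point.
Start: joints at [-1.214, 0.469, -0.049, 1.532, 0.024, 1.141, -0.082], TCP at [0.254, 0.625, 0.245] pointing down, gripper open.
Joint ranges: [-2.59, 2.59], [-0.33, 1.99], [-1.39, 1.29], [0.1, 2.45], [-1.04, 4.18], [0.21, 1.99], [-2.66, 2.66]. Speed limits (rad/s): [2.57, 2.57, 3.14, 3.14, 3.14, 3.14, 3.14].

INTERFACE

Orientations are given as a 3x3 rotation matrix whose columns are the frame's x, y, z axes.
In Python, from plant import * gives the robot as it stands. The module is installed in compiled form; this text tells all that it offers.
- The arm moves only by the tool step_arm, never from a script. Its arguments are lists of equal length, an entry for each row: "offset": the shift along the tool's x, y, z in mm, a list of three; "yaw": the turn about the tool's z in rad. In form: {"offset": [[dx, dy, dz], ...], "yaw": [yaw, ...]}. A call has 1 to 5 rows; each row is the pose to reach, as a shift and turn from the pose commanded when the call began, along the tool's axes at that moment; what a row does not reach only later rows make up. A row lasts 1/8 s, in which the tool goes at most 62.5 mm and 10.7 degrees, less where a joint would pass 70% of its speed; a pose out of reach is approached as far as the arm can. A call with a gripper value outside its range is refused whole. "fingers" is the closure, from -1 (fully open) to 1 (shut), set as the call begins (left out, the last holds). The fingers move at their own pace and stop on an object; "squeeze" is the grip in N (left out, the last holds). Time passes only in rows, so rows that repeat a pose let the fingers close. It gives the time, the measured TCP pose, the force and the opening at its end, in the units of the state.
- sense(): the state, without advancing time (a new reading comes with each control period).
- camera(name): name is "side" or "top"; returns a dict with "color" (400x640x3 uint8, red, green, blue), "camera_matrix" (3x3 intrinsics, pixels), "xyz" and "rotation" of the camera in the world. Camera axes: x right, y down, z forward; pixel columns grow to the right and rows downward; lengths in m; the calibration is good to about 2 mm. A picture is of the moment at which its call begins. There is no depth.
- finish_job(): hands the job in, once; it reports no verdict.
The state is a dict: "clock": time; "joint_pos": joint angles; "joint_vel": joint speeds; "joint_torque": joint torques, N m; "tool_pos": TCP position; "orientation": TCP orientation; "wrist_force": force on the tool from outside, world axes, zero at the start; "moment": the same for the moment, N m; "opening": opening from 0.0 (shut) to 1.0 (fully open).
Only numpy, scipy, OpenCV 4.12 (cv2) and the standard library are available. Lean on these libraries where they do the work, as an engineer would, in place of code of your own. Each camera call takes 0.05 s, during which the arm holds its last target.

## Working session

There is one attempt and no reset: what is moved stays moved. The work goes in short steps, Python scripts to look and compute and a tool call to move; the robot and the scene stay as the last step left them, time stands still between calls to the robot, and variables do not carry over. Pictures are saved under pics/ and viewed, and the job is handed in when it is done.

Besides the shell and the picture viewer there is one more tool, called after ">>>" by a JSON object that holds its "api" and its "payload". step_arm: Moves the arm, as the interface text tells. Its arguments: {"type":"object","properties":{"offset":{"type":"array","items":{"type":"array","items":{"type":"number"}}},"yaw":{"type":"array","items":{"type":"number"}},"fingers":{"type":"number"},"squeeze":{"type":"number"}},"required":["offset","yaw"]}

```bash
mkdir -p pics; python3 - <<'E'
from plant import *
import cv2,numpy as np
s=sense();print(s['clock'],s['tool_pos'],s['orientation'],s['wrist_force'],s['opening'])
for n in('side','top'):
    c=camera(n);cv2.imwrite(f'pics/{n}0.png',c['color'][:,:,::-1]);print(n,c['camera_matrix'],c['xyz'],c['rotation'])
E
```

```text
0.0 [0.25381135 0.62485707 0.24347886] [[ 3.76290717e-01  9.26501422e-01 -6.42123163e-04]
 [ 9.26499485e-01 -3.76291245e-01 -1.89797078e-03]
 [-2.00009795e-03  1.19262004e-04 -9.99997993e-01]] [ 0.92038714  1.02881393 -0.70369834] 0.9996431345447796
side [[383.4593958    0.         321.28516877]
 [  0.         383.4593958  200.33046449]
 [  0.           0.           1.        ]] [0.12056629 0.26923398 0.54305435] [[-8.37821886e-01 -3.04007934e-01  4.53468480e-01]
 [-5.45943441e-01  4.67293893e-01 -6.95400731e-01]
 [-4.95711917e-04 -8.30190095e-01 -5.57480188e-01]]
top [[511.52941987   0.         311.74872662]
 [  0.         511.52941987 206.96885261]
 [  0.           0.           1.        ]] [ 0.34398562 -0.29207085  0.97424411] [[ 0.04507099 -0.97639236  0.21124999]
 [-0.99898304 -0.04431058  0.00833442]
 [ 0.00122295 -0.2114108  -0.97739653]]
```

View pics/side0.png

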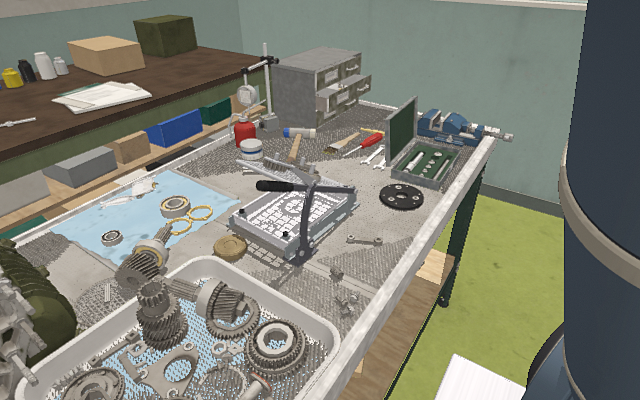

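View pics/top0.png

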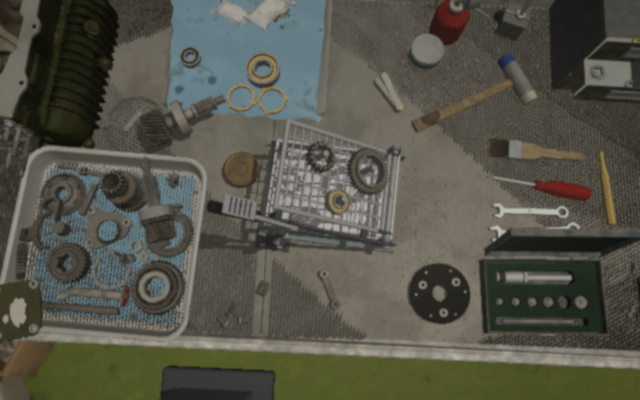

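```bash
python3 - <<'E'
import cv2
a=cv2.imread('pics/side0.png')[150:280,210:380];cv2.imwrite('pics/side0c.png',cv2.resize(a,None,fx=4.5,fy=4.5,interpolation=cv2.INTER_CUBIC))
a=cv2.imread('pics/top0.png')[110:310,195:415];cv2.imwrite('pics/top0c.png',cv2.resize(a,None,fx=3,fy=3,interpolation=cv2.INTER_CUBIC))
E
```

```text
(no output)
```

View pics/side0c.png

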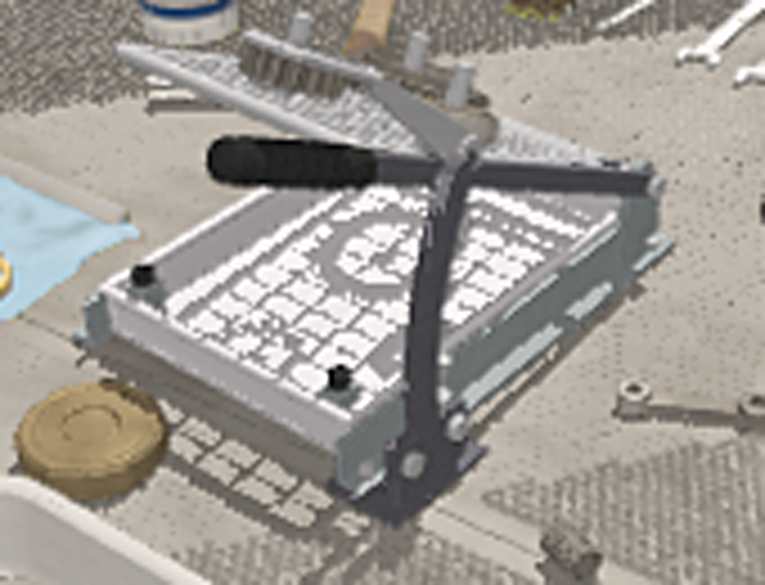

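View pics/top0c.png

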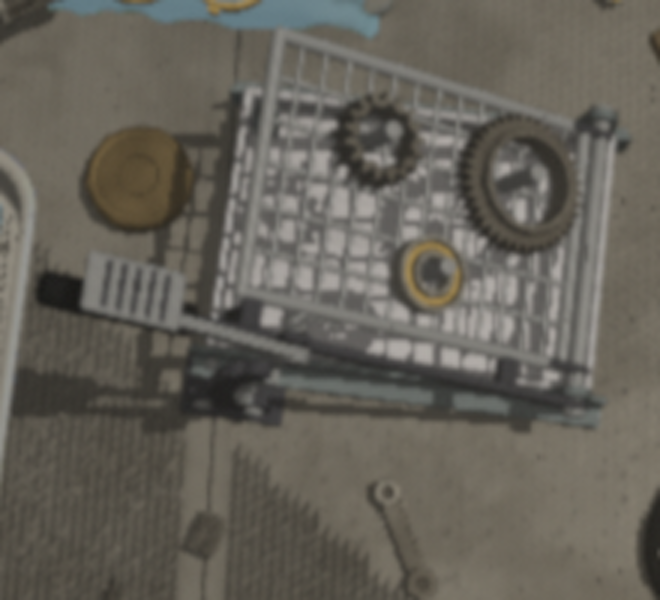

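```bash
cat > h.py <<'E'
import numpy as np
from scipy.optimize import least_squares
C={'side':(np.array([[383.4593958,0,321.28516877],[0,383.4593958,200.33046449],[0,0,1]]),np.array([0.12056629,0.26923398,0.54305435]),np.array([[-8.37821886e-01,-3.04007934e-01,4.53468480e-01],[-5.45943441e-01,4.67293893e-01,-6.95400731e-01],[-4.95711917e-04,-8.30190095e-01,-5.57480188e-01]])),
'top':(np.array([[511.52941987,0,311.74872662],[0,511.52941987,206.96885261],[0,0,1]]),np.array([0.34398562,-0.29207085,0.97424411]),np.array([[0.04507099,-0.97639236,0.21124999],[-0.99898304,-0.04431058,0.00833442],[0.00122295,-0.2114108,-0.97739653]]))}
def proj(n,P):
    K,t,R=C[n]; p=K@(R.T@(np.asarray(P)-t)); return p[:2]/p[2]
def pt(q,l,u,v):
    # q=hx,hy,yaw,theta
    hx,hy,yw,th=q[:4]
    e=np.array([-np.sin(yw),np.cos(yw),0]); lx=np.array([np.cos(yw),np.sin(yw),0]); z=np.array([0,0,1.])
    U=e*np.cos(th)+z*np.sin(th); V=-e*np.sin(th)+z*np.cos(th)
    return np.array([hx,hy,.052])+lx*l+U*u+V*v
E
python3 - <<'E'
from h import *
tc=lambda x,y:(195+x/3,110+y/3); sc=lambda x,y:(210+x/4.5,150+y/4.5)
def res(q,full=False):
    r=[];t=q[4];c,s=np.cos(t)*.027,np.sin(t)*.027
    obs=[('top',(0,.335,0),tc(40,290),1),('side',(0,.335,0),sc(212,160),1),
     ('side',(0,0,0),sc(652,183),1.),('top',(0,0,0),tc(592,402),1.5),('top',(0,.299,.045),tc(134,292),1)]
    for l,k,p in((.015,1,(92,255)),(.015,-1,(183,270)),(-.015,-1,(178,330)),(-.015,1,(84,312))):
        obs.append(('top',(l,.299+k*c,.045+k*s),tc(*p),1))
    for n,P,o,w in obs:
        d=(proj(n,pt(q,*P))-o)/w
        if full:print(n,P,np.round(d,1))
        r+=list(d)
    return r
f=least_squares(res,[.3,-.4,0,.4,.1],loss='soft_l1');q=f.x
print(q,f.cost);res(q,1)
print('hinge',pt(q,0,0,0),'paddle',pt(q,0,.299,.045),'end',pt(q,0,.335,0))
K=np.linalg.inv(f.jac.T@f.jac);print(np.sqrt(np.diag(K)))
print('proj paddle side',[(proj('side',pt(q,l,.299+a,.045))-[210,150])*4.5 for l,a in((.015,.027),(.015,-.027),(-.015,-.027),(-.015,.027))])
E
```

```text
[ 0.47957627 -0.42228788 -0.08063337  0.48489192  0.18484595] 8.660374732377727
top (0, 0.335, 0) [-0.2 -0.4]
side (0, 0.335, 0) [1.2 0.6]
side (0, 0, 0) [-1.4 -0.6]
top (0, 0, 0) [-4.1  0.4]
top (0, 0.299, 0.045) [0.5 0. ]
top (0.015, np.float64(0.3255400435601793), np.float64(0.04996246791665047)) [ 0.2 -1.8]
top (0.015, np.float64(0.2724599564398207), np.float64(0.04003753208334953)) [0.9 1.8]
top (-0.015, np.float64(0.2724599564398207), np.float64(0.04003753208334953)) [-0.3  1. ]
top (-0.015, np.float64(0.3255400435601793), np.float64(0.04996246791665047)) [-0.4 -0.8]
hinge [ 0.47957627 -0.42228788  0.052     ] paddle [ 0.49919388 -0.17952142  0.23118035] end [ 0.50344874 -0.12686787  0.20814777]
[0.00252716 0.0013448  0.01031787 0.00832092 0.06408065]
proj paddle side [array([236.10619204,  36.06100374]), array([326.90202939,  48.1601152 ]), array([383.84268358,  70.33499949]), array([294.96212372,  59.54687496])]
```

```bash
cat >> h.py <<'E'
def moves(targets, az):
    """world waypoints (one per row) -> offset/yaw relative to current measured pose"""
    from plant import sense
    s=sense();R=np.array(s['orientation']);p=np.array(s['tool_pos'])
    a0=np.arctan2(R[1,0],R[0,0])
    print('t',s['clock'],'p',p.round(4),'az',round(a0,4),'F',np.round(s['wrist_force'],1))
    for t,a in zip(targets,az):
        print((R.T@(np.array(t)-p)*1000).round(1).tolist(), round(-(a-a0),3))
E
python3 - <<'E'
from h import *
moves([(.29,.57,.28),(.325,.515,.30),(.36,.46,.32),(.385,.405,.33),(.41,.35,.33),(.43,.29,.33),(.445,.23,.33),(.46,.17,.33),(.475,.11,.33),(.485,.05,.33),(.49,-.01,.33),(.5,-.07,.33),(.5,-.13,.33)],1.185-.1*np.arange(1,14))
E
```

```text
t 0.1 p [0.2538 0.6249 0.2436] az 1.185 F [-0.5  0.2 -0.2]
[-37.3, 54.2, -36.3] 0.1
[-75.2, 107.3, -56.3] 0.2
[-113.0, 160.4, -76.2] 0.3
[-154.6, 204.3, -86.1] 0.4
[-196.1, 248.2, -86.0] 0.5
[-244.2, 289.3, -85.9] 0.6
[-294.1, 325.7, -85.8] 0.7
[-344.1, 362.2, -85.8] 0.8
[-394.0, 398.7, -85.7] 0.9
[-445.8, 430.5, -85.6] 1.0
[-499.5, 457.7, -85.5] 1.1
[-551.4, 489.6, -85.4] 1.2
[-607.0, 512.2, -85.3] 1.3
```

>>> {"api": "step_arm", "payload": {"offset": [[-37, 54, -36], [-75, 107, -56], [-113, 160, -76], [-154, 204, -86], [-196, 248, -86]], "yaw": [0.1, 0.2, 0.3, 0.4, 0.5], "fingers": 1, "squeeze": 5}}

```text
clock: 0.72
tool_pos: [0.4027, 0.3665, 0.3302]
orientation: [[0.777, 0.63, 0.001], [0.63, -0.777, 0.001], [0.001, -0.0, -1.0]]
wrist_force: [1.7, 0.0, -0.9]
opening: 0.518
```

```bash
python3 - <<'E'
from h import *
moves([(.43,.29,.33),(.445,.23,.33),(.46,.17,.33),(.475,.11,.33),(.485,.05,.33)],1.185-.1*np.arange(6,14))
E
```

```text
t 0.725 p [0.4027 0.3665 0.3302] az 0.6817 F [ 1.7  0.  -0.9]
[-27.0, 76.6, 0.1] 0.097
[-53.2, 132.6, 0.1] 0.197
[-79.3, 188.7, 0.0] 0.297
[-105.5, 244.7, -0.0] 0.397
[-135.5, 297.6, -0.1] 0.497
```

>>> {"api": "step_arm", "payload": {"offset": [[-24, 58, 0], [-48, 114, 0], [-74, 170, 0], [-100, 226, 0], [-130, 279, 0]], "yaw": [0.1, 0.2, 0.3, 0.4, 0.5]}}

```text
clock: 1.35
tool_pos: [0.4777, 0.0678, 0.3293]
orientation: [[0.984, 0.181, 0.0], [0.181, -0.984, 0.0], [0.0, -0.0, -1.0]]
wrist_force: [1.9, -0.0, -0.1]
opening: 0.014
```

```bash
python3 - <<'E'
from h import *
moves([(.49,-.01,.33),(.495,-.06,.33),(.5,-.1,.33),(.5,-.13,.33)],[.08,-.02,-.07,-.07])
E
```

```text
t 1.35 p [0.4777 0.0678 0.3293] az 0.1817 F [ 1.9 -0.  -0.1]
[-1.9, 78.8, -0.7] 0.102
[-6.0, 128.8, -0.7] 0.202
[-8.3, 169.1, -0.7] 0.252
[-13.8, 198.6, -0.7] 0.252
```

>>> {"api": "step_arm", "payload": {"offset": [[-2, 60, 0], [-6, 112, 0], [-10, 150, 0], [-16, 178, 0], [-16, 178, 0]], "yaw": [0.1, 0.2, 0.25, 0.25, 0.25]}}

```text
clock: 1.98
tool_pos: [0.4939, -0.1104, 0.3293]
orientation: [[0.998, -0.07, -0.001], [-0.07, -0.998, -0.0], [-0.001, 0.001, -1.0]]
wrist_force: [-0.7, -0.1, 0.4]
opening: 0.007
```

```bash
python3 - <<'E'
from h import *
from plant import *
import cv2
s=sense();print(s['tool_pos'],s['wrist_force'])
a=camera('side')['color'][:,:,::-1];cv2.imwrite('pics/side1.png',a)
cv2.imwrite('pics/side1c.png',cv2.resize(a[60:280,170:400],None,fx=2.7,fy=2.7,interpolation=cv2.INTER_CUBIC))
print(proj('side',np.array(s['tool_pos'])-[0,0,.022]),proj('top',np.array(s['tool_pos'])-[0,0,.022]))
a=camera('top')['color'][:,:,::-1];cv2.imwrite('pics/top1.png',a)
E
```

```text
[ 0.49393346 -0.11040626  0.32930023] [-0.68581418 -0.120029    0.4263894 ]
[249.6938715  135.69676333] [180.67620148 196.91950964]
```

View pics/side1c.png

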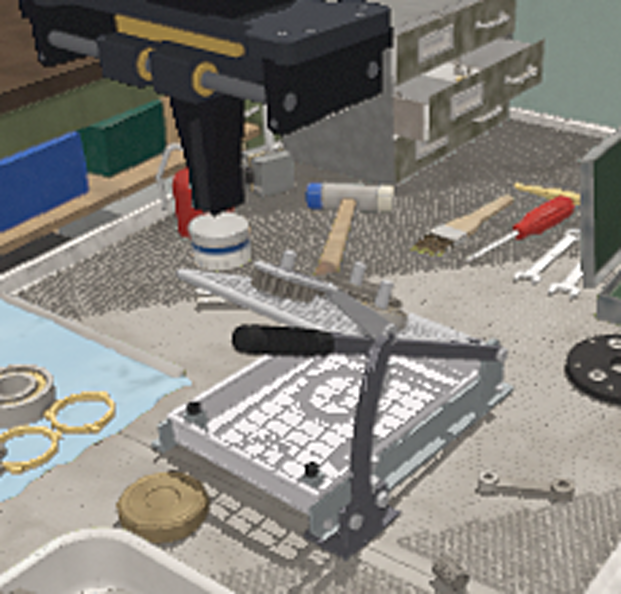

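View pics/top1.png

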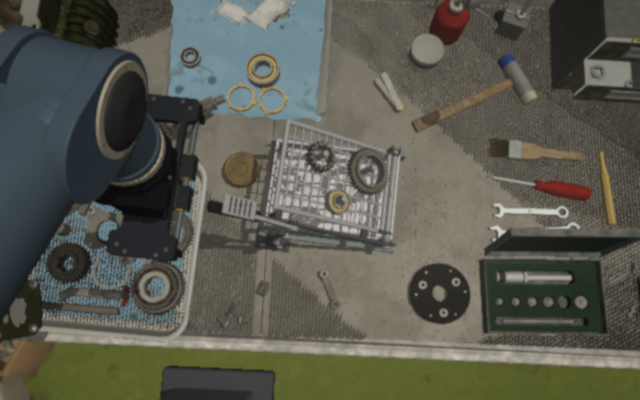

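>>> {"api": "step_arm", "payload": {"offset": [[5, 37, 5], [10, 74, 20], [10, 74, 45], [10, 74, 52], [10, 74, 52]], "yaw": [0, 0, 0, 0, 0]}}

```text
clock: 2.7
tool_pos: [0.5001, -0.1809, 0.2773]
orientation: [[0.998, -0.062, -0.001], [-0.062, -0.998, 0.001], [-0.001, -0.001, -1.0]]
wrist_force: [0.1, 0.4, 0.1]
opening: 0.006
```

```bash
python3 - <<'E'
from h import *
from plant import *
import cv2
s=sense();print(s['tool_pos'],s['wrist_force'])
a=camera('side')['color'][:,:,::-1]
cv2.imwrite('pics/side2c.png',cv2.resize(a[110:230,200:350],None,fx=5,fy=5,interpolation=cv2.INTER_CUBIC))
a=camera('top')['color'][:,:,::-1]
cv2.imwrite('pics/top2c.png',cv2.resize(a[110:280,180:390],None,fx=3,fy=3,interpolation=cv2.INTER_CUBIC))
E
```

```text
[ 0.50011841 -0.18093403  0.27726279] [0.05654783 0.38239681 0.10749065]
```

View pics/side2c.png

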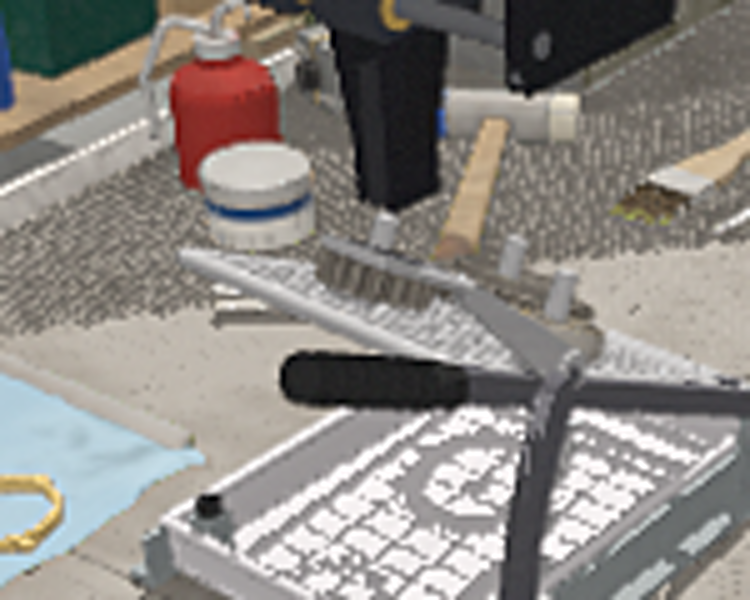

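View pics/top2c.png

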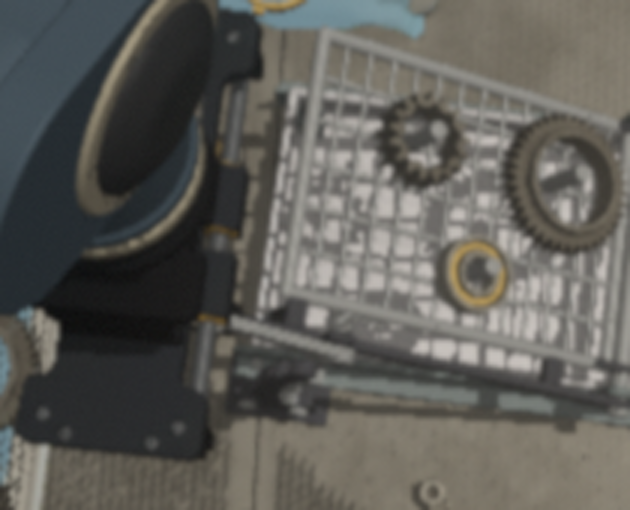

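>>> {"api": "step_arm", "payload": {"offset": [[0, 0, 6], [0, 0, 12], [0, 0, 15], [0, 0, 17], [0, 0, 17]], "yaw": [0, 0, 0, 0, 0]}}

```text
clock: 3.42
tool_pos: [0.4998, -0.1826, 0.2605]
orientation: [[0.998, -0.065, -0.0], [-0.065, -0.998, 0.0], [-0.0, -0.0, -1.0]]
wrist_force: [1.0, -0.0, -0.2]
opening: 0.005
```

>>> {"api": "step_arm", "payload": {"offset": [[0, 0, 3], [0, 0, 6], [0, 0, 6]], "yaw": [0, 0, 0]}}

```text
clock: 3.8
tool_pos: [0.5, -0.1826, 0.2544]
orientation: [[0.998, -0.065, 0.0], [-0.065, -0.998, -0.0], [0.0, 0.0, -1.0]]
wrist_force: [0.2, -0.3, 1.7]
opening: 0.007
```

>>> {"api": "step_arm", "payload": {"offset": [[0, -2, 3], [0, -4, 5], [0, -4, 5]], "yaw": [0, 0, 0]}}

```text
clock: 4.18
tool_pos: [0.5002, -0.1784, 0.2493]
orientation: [[0.998, -0.065, 0.0], [-0.065, -0.998, -0.0], [0.0, 0.0, -1.0]]
wrist_force: [0.5, -1.5, 1.8]
opening: 0.008
```

>>> {"api": "step_arm", "payload": {"offset": [[0, -3, 4], [0, -5, 7], [0, -7, 10], [0, -9, 13], [0, -9, 13]], "yaw": [0, 0, 0, 0, 0]}}

```text
clock: 4.8
tool_pos: [0.5006, -0.1693, 0.2362]
orientation: [[0.998, -0.065, -0.0], [-0.065, -0.998, 0.0], [-0.0, -0.0, -1.0]]
wrist_force: [1.8, -0.6, 2.0]
opening: 0.008
```

```bash
python3 - <<'E'
from h import *
from plant import *
import cv2
s=sense();print(s['tool_pos'],s['wrist_force'])
a=camera('side')['color'][:,:,::-1]
cv2.imwrite('pics/side3c.png',cv2.resize(a[110:230,200:350],None,fx=5,fy=5,interpolation=cv2.INTER_CUBIC))
E
```

```text
[ 0.50057321 -0.16931035  0.23622208] [ 1.76095963 -0.58552616  1.97337635]
```

View pics/side3c.png

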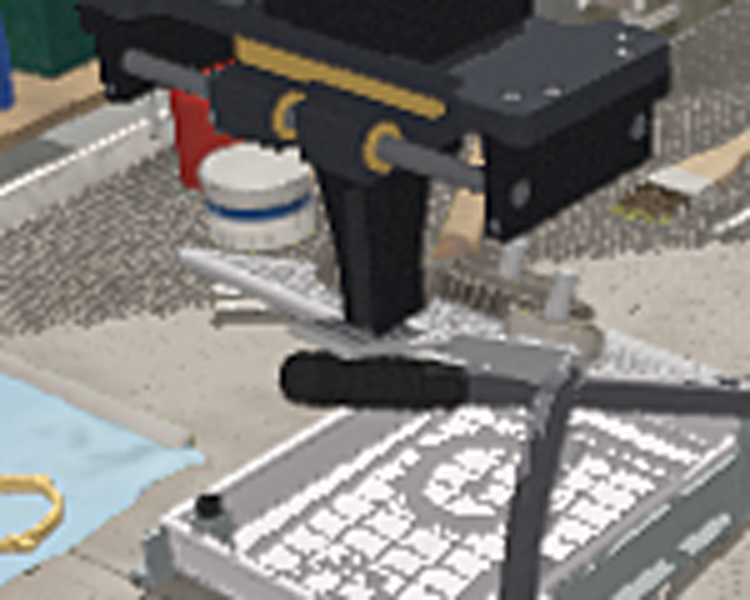

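```bash
python3 - <<'E'
import numpy as np
for th in [.485,.47,.455,.44,.42,.40,.38,.36,.34,.32,.30,.28,.26,.24,.22,.2,.18,.16,.14,.12,.1,.08,.06,.04,.02,0]:
    e=300*np.cos(th)-15*np.sin(th); z=52+308*np.sin(th)+15*np.cos(th)
    print(th,'out',round(e-253.8,1),'down',round(214.2-z,1),'TCPz',round(z+22,1),'y',round(-422.3+e*.9968,1))
E
```

```text
0.485 out 4.6 down 5.3 TCPz 230.9 y -164.7
0.47 out 6.9 down 9.3 TCPz 226.9 y -162.5
0.455 out 9.1 down 13.4 TCPz 222.8 y -160.3
0.44 out 11.2 down 17.4 TCPz 218.8 y -158.1
0.42 out 14.0 down 22.9 TCPz 213.3 y -155.3
0.4 out 16.7 down 28.4 TCPz 207.8 y -152.7
0.38 out 19.2 down 34.0 TCPz 202.2 y -150.1
0.36 out 21.7 down 39.7 TCPz 196.5 y -147.7
0.34 out 24.0 down 45.3 TCPz 190.9 y -145.4
0.32 out 26.3 down 51.1 TCPz 185.1 y -143.1
0.3 out 28.4 down 56.8 TCPz 179.4 y -141.0
0.28 out 30.4 down 62.7 TCPz 173.5 y -139.0
0.26 out 32.3 down 68.5 TCPz 167.7 y -137.2
0.24 out 34.0 down 74.4 TCPz 161.8 y -135.4
0.22 out 35.7 down 80.3 TCPz 155.9 y -133.7
0.2 out 37.2 down 86.3 TCPz 149.9 y -132.2
0.18 out 38.7 down 92.3 TCPz 143.9 y -130.8
0.16 out 40.0 down 98.3 TCPz 137.9 y -129.5
0.14 out 41.2 down 104.4 TCPz 131.8 y -128.3
0.12 out 42.2 down 110.4 TCPz 125.8 y -127.2
0.1 out 43.2 down 116.5 TCPz 119.7 y -126.2
0.08 out 44.0 down 122.6 TCPz 113.6 y -125.4
0.06 out 44.8 down 128.8 TCPz 107.4 y -124.7
0.04 out 45.4 down 134.9 TCPz 101.3 y -124.1
0.02 out 45.8 down 141.0 TCPz 95.2 y -123.6
0 out 46.2 down 147.2 TCPz 89.0 y -123.3
```

>>> {"api": "step_arm", "payload": {"offset": [[0, -2, 3], [0, -4, 6], [0, -4, 6]], "yaw": [0, 0, 0]}}

```text
clock: 5.22
tool_pos: [0.5008, -0.1656, 0.2302]
orientation: [[0.998, -0.065, -0.0], [-0.065, -0.998, -0.0], [-0.0, 0.0, -1.0]]
wrist_force: [0.7, -0.6, 1.6]
opening: 0.006
```

>>> {"api": "step_arm", "payload": {"offset": [[0, -1, 2], [0, -2, 4], [0, -2, 4]], "yaw": [0, 0, 0]}}

```text
clock: 5.6
tool_pos: [0.501, -0.1634, 0.2263]
orientation: [[0.998, -0.065, -0.0], [-0.065, -0.998, 0.0], [-0.0, -0.0, -1.0]]
wrist_force: [-0.2, -0.8, 2.4]
opening: 0.005
```

>>> {"api": "step_arm", "payload": {"offset": [[0, -1, 2], [0, -2, 4], [0, -2, 4]], "yaw": [0, 0, 0]}}

```text
clock: 5.98
tool_pos: [0.5012, -0.1613, 0.2223]
orientation: [[0.998, -0.065, -0.0], [-0.065, -0.998, 0.0], [-0.0, -0.0, -1.0]]
wrist_force: [1.0, -0.8, 2.7]
opening: 0.007
```

```bash
python3 - <<'E'
from h import *
from plant import *
import cv2
s=sense();print(s['tool_pos'],s['wrist_force'])
a=camera('side')['color'][:,:,::-1]
cv2.imwrite('pics/side4c.png',cv2.resize(a[110:230,200:350],None,fx=5,fy=5,interpolation=cv2.INTER_CUBIC))
E
```

```text
[ 0.50118708 -0.16126098  0.22225448] [ 1.01676765 -0.75728272  2.6822072 ]
```

View pics/side4c.png

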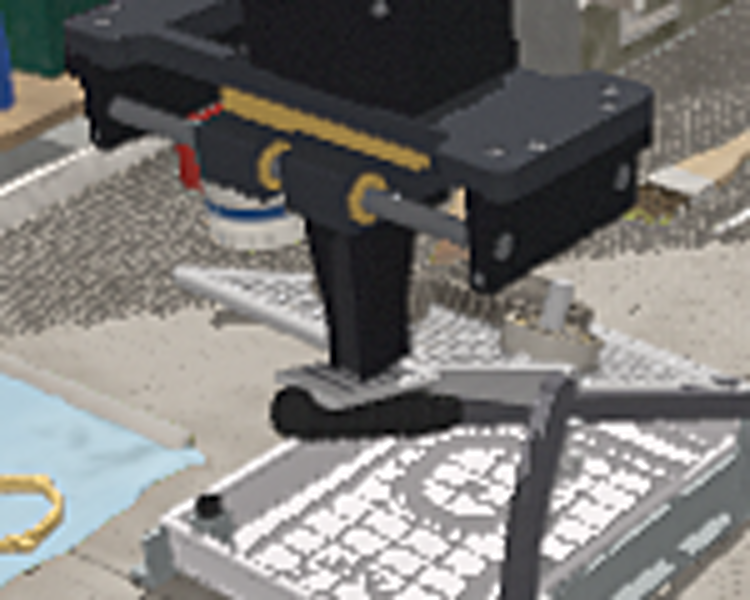

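>>> {"api": "step_arm", "payload": {"offset": [[0, -2, 4], [0, -5, 9], [0, -8, 15], [0, -10, 21], [0, -13, 26]], "yaw": [0, 0, 0, 0, 0]}}

```text
clock: 6.65
tool_pos: [0.5022, -0.1485, 0.196]
orientation: [[0.998, -0.065, 0.0], [-0.065, -0.998, -0.0], [0.0, 0.0, -1.0]]
wrist_force: [1.2, -1.2, 3.2]
opening: 0.005
```

>>> {"api": "step_arm", "payload": {"offset": [[0, -2, 6], [0, -4, 12], [0, -6, 17], [0, -8, 23], [0, -10, 29]], "yaw": [0, 0, 0, 0, 0]}}

```text
clock: 7.28
tool_pos: [0.5028, -0.1382, 0.1671]
orientation: [[0.998, -0.065, 0.0], [-0.065, -0.998, 0.0], [0.0, -0.0, -1.0]]
wrist_force: [3.3, 1.8, 5.8]
opening: 0.005
```

```bash
python3 - <<'E'
from h import *
from plant import *
import cv2
s=sense();print(s['tool_pos'],s['wrist_force'],s['moment'])
a=camera('side')['color'][:,:,::-1]
cv2.imwrite('pics/side5c.png',cv2.resize(a[130:280,190:380],None,fx=4,fy=4,interpolation=cv2.INTER_CUBIC))
E
```

```text
[ 0.50281491 -0.13815784  0.16712248] [3.25907801 1.77226525 5.77959867] [ 0.392552   -0.5772952  -0.02321026]
```

View pics/side5c.png

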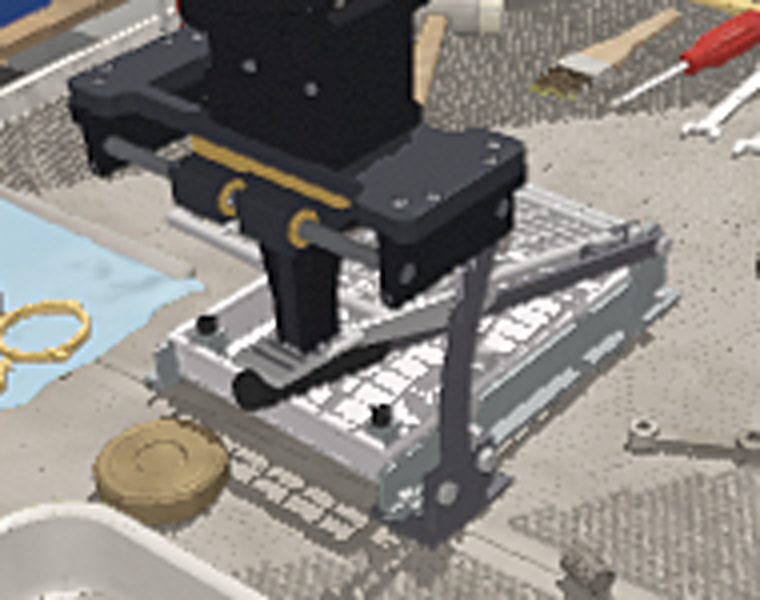

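```bash
python3 - <<'E'
from h import *
q=[0.4796,-0.4223,-0.075,0,0]
for px in((312.7,182.9),(308,182),(305,239),(301,253),(190+480/4,130+245/4)):
  for l in (-.03,-.015,0,.015):
    K,t,R=C['side'];d=R@np.linalg.inv(K)@[*px,1]
    n=np.array([np.cos(q[2]),np.sin(q[2]),0]);p0=pt(q,l,0,0)
    s=((p0-t)@n)/(d@n);P=t+s*d
    e=(P-p0)@[-np.sin(q[2]),np.cos(q[2]),0]
    print(px,l,P.round(3),'e',round(e,3),'top px',((proj('top',P)-[195,110])*3).round(0))
E
```

```text
(312.7, 182.9) -0.03 [ 0.464 -0.229  0.176] e 0.192 top px [238. 384.]
(312.7, 182.9) -0.015 [ 0.478 -0.248  0.161] e 0.173 top px [278. 364.]
(312.7, 182.9) 0 [ 0.491 -0.268  0.147] e 0.155 top px [316. 346.]
(312.7, 182.9) 0.015 [ 0.505 -0.288  0.132] e 0.136 top px [353. 328.]
(308, 182) -0.03 [ 0.465 -0.215  0.184] e 0.205 top px [211. 378.]
(308, 182) -0.015 [ 0.479 -0.234  0.17 ] e 0.187 top px [251. 359.]
(308, 182) 0 [ 0.492 -0.253  0.156] e 0.169 top px [289. 340.]
(308, 182) 0.015 [ 0.506 -0.273  0.142] e 0.151 top px [326. 322.]
(305, 239) -0.03 [ 0.466 -0.202  0.06 ] e 0.219 top px [207. 408.]
(305, 239) -0.015 [ 0.48  -0.221  0.041] e 0.201 top px [242. 391.]
(305, 239) 0 [ 0.493 -0.239  0.022] e 0.184 top px [275. 376.]
(305, 239) 0.015 [ 0.507 -0.258  0.003] e 0.166 top px [306. 361.]
(301, 253) -0.03 [ 0.467 -0.188  0.033] e 0.232 top px [190. 411.]
(301, 253) -0.015 [ 0.481 -0.207  0.013] e 0.215 top px [223. 395.]
(301, 253) 0 [ 0.494 -0.225 -0.007] e 0.198 top px [255. 380.]
(301, 253) 0.015 [ 0.508 -0.243 -0.028] e 0.181 top px [285. 366.]
(310.0, 191.25) -0.03 [ 0.465 -0.22   0.162] e 0.2 top px [224. 386.]
(310.0, 191.25) -0.015 [ 0.478 -0.24   0.147] e 0.182 top px [264. 367.]
(310.0, 191.25) 0 [ 0.492 -0.259  0.132] e 0.164 top px [301. 349.]
(310.0, 191.25) 0.015 [ 0.505 -0.278  0.117] e 0.146 top px [337. 331.]
```

```bash
python3 - <<'E'
import cv2
a=cv2.imread('pics/top0.png')[200:260,230:340];cv2.imwrite('pics/top0d.png',cv2.resize(a,None,fx=7,fy=7,interpolation=cv2.INTER_CUBIC))
a=cv2.imread('pics/side1.png')[165:260,280:330];cv2.imwrite('pics/side0d.png',cv2.resize(a,None,fx=6,fy=6,interpolation=cv2.INTER_CUBIC))
E
```

```text
(no output)
```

View pics/top0d.png

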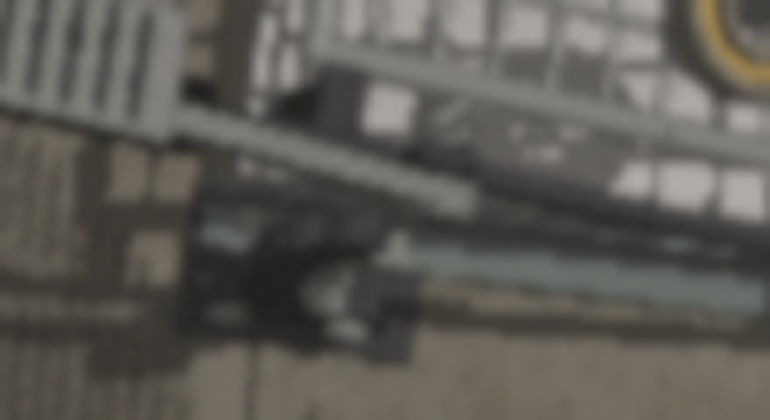

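View pics/side0d.png

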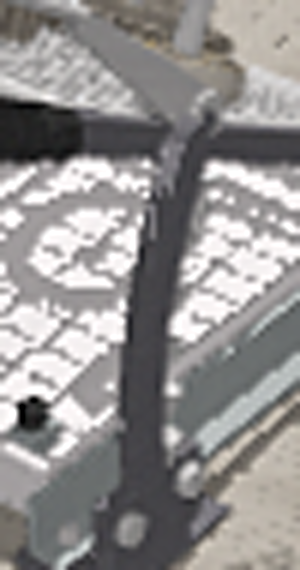

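>>> {"api": "step_arm", "payload": {"offset": [[0, -2, 5], [0, -4, 11], [0, -5, 17], [0, -7, 23], [0, -8, 28]], "yaw": [0, 0, 0, 0, 0]}}

```text
clock: 7.95
tool_pos: [0.5028, -0.1308, 0.1389]
orientation: [[0.998, -0.065, -0.001], [-0.065, -0.998, -0.0], [-0.001, 0.0, -1.0]]
wrist_force: [0.5, -0.5, 3.6]
opening: 0.002
```

>>> {"api": "step_arm", "payload": {"offset": [[0, -1, 5], [0, -2, 10], [0, -3, 15], [0, -4, 20], [0, -5, 25]], "yaw": [0, 0, 0, 0, 0]}}

```text
clock: 8.57
tool_pos: [0.5032, -0.126, 0.1141]
orientation: [[0.998, -0.065, -0.0], [-0.065, -0.998, -0.001], [-0.0, 0.001, -1.0]]
wrist_force: [-0.5, -2.2, 3.4]
opening: 0.003
```

```bash
python3 - <<'E'
from h import *
from plant import *
import cv2
s=sense();print(s['tool_pos'],s['wrist_force'],s['moment'])
a=camera('side')['color'][:,:,::-1]
cv2.imwrite('pics/side6c.png',cv2.resize(a[130:280,190:380],None,fx=4,fy=4,interpolation=cv2.INTER_CUBIC))
E
```

```text
[ 0.50323726 -0.12600912  0.11407103] [-0.5149658  -2.16161877  3.44484339] [-0.60572341  0.26029318 -0.01813438]
```

View pics/side6c.png

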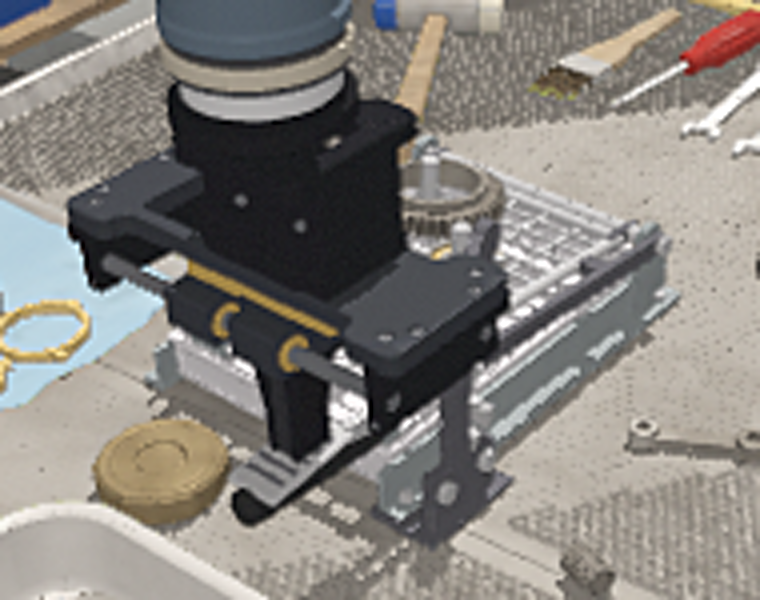

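>>> {"api": "step_arm", "payload": {"offset": [[0, -1, 4], [0, -1, 8], [0, -1, 11], [0, -2, 14], [0, -2, 17]], "yaw": [0, 0, 0, 0, 0]}}

```text
clock: 9.25
tool_pos: [0.5036, -0.1235, 0.0973]
orientation: [[0.998, -0.065, -0.0], [-0.065, -0.998, 0.0], [-0.0, -0.0, -1.0]]
wrist_force: [-1.1, -0.9, 2.9]
opening: 0.006
```

>>> {"api": "step_arm", "payload": {"offset": [[0, 0, 2], [0, 0, 4], [0, 0, 4]], "yaw": [0, 0, 0]}}

```text
clock: 9.62
tool_pos: [0.5036, -0.1233, 0.0933]
orientation: [[0.998, -0.065, -0.0], [-0.065, -0.998, 0.0], [-0.0, -0.0, -1.0]]
wrist_force: [-0.5, 0.4, 2.6]
opening: 0.003
```

>>> {"api": "step_arm", "payload": {"offset": [[0, 0, 2], [0, 0, 3], [0, 0, 3]], "yaw": [0, 0, 0]}}

```text
clock: 10.0
tool_pos: [0.5037, -0.1232, 0.0911]
orientation: [[0.998, -0.065, -0.0], [-0.065, -0.998, 0.001], [-0.0, -0.001, -1.0]]
wrist_force: [-3.1, 1.2, 10.0]
opening: 0.005
```

>>> {"api": "step_arm", "payload": {"offset": [[0, 0, 1], [0, 0, 2], [0, 0, 2]], "yaw": [0, 0, 0]}}

```text
clock: 10.38
tool_pos: [0.5039, -0.1233, 0.0903]
orientation: [[0.998, -0.065, 0.0], [-0.065, -0.998, 0.002], [0.0, -0.002, -1.0]]
wrist_force: [-5.5, 2.4, 20.1]
opening: 0.006
```

```bash
python3 - <<'E'
from h import *
from plant import *
import cv2
a=camera('side')['color'][:,:,::-1]
cv2.imwrite('pics/side7c.png',cv2.resize(a[130:280,190:380],None,fx=4,fy=4,interpolation=cv2.INTER_CUBIC))
E
```

```text
(no output)
```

View pics/side7c.png

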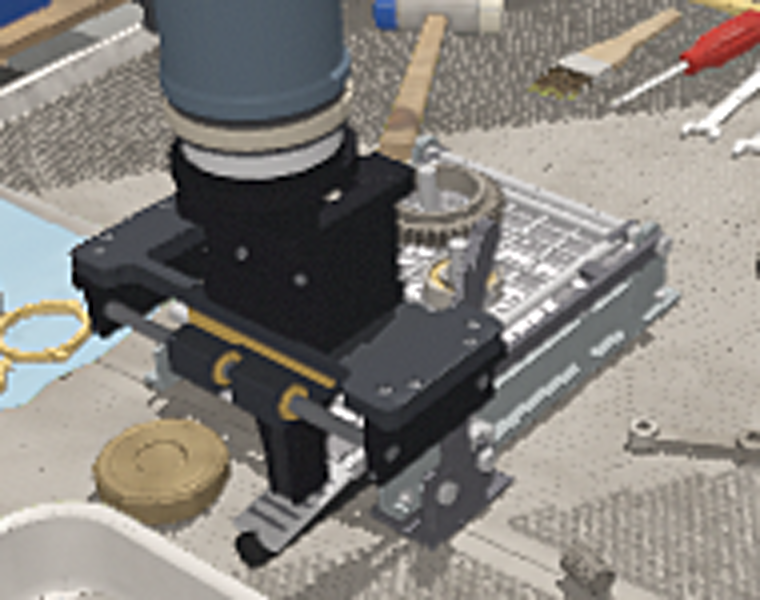

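>>> {"api": "step_arm", "payload": {"offset": [[0, 0, -5], [0, 1, -11], [0, 2, -18], [0, 3, -26], [0, 3, -34]], "yaw": [0, 0, 0, 0, 0]}}

```text
clock: 11.05
tool_pos: [0.5034, -0.1273, 0.1229]
orientation: [[0.998, -0.066, 0.0], [-0.066, -0.998, -0.001], [0.0, 0.001, -1.0]]
wrist_force: [0.5, -0.2, 0.4]
opening: 0.005
```

>>> {"api": "step_arm", "payload": {"offset": [[0, -10, -20], [0, -30, -50], [0, -60, -90], [0, -90, -130], [0, -120, -170]], "yaw": [0, 0, 0, 0, 0]}}

```text
clock: 11.68
tool_pos: [0.511, -0.0062, 0.294]
orientation: [[0.998, -0.065, 0.0], [-0.065, -0.998, -0.0], [0.0, 0.0, -1.0]]
wrist_force: [0.8, 0.0, 0.5]
opening: 0.004
```

>>> {"api": "step_arm", "payload": {"offset": [[0, -40, -10], [0, -80, -20], [0, -100, -20], [0, -100, -20]], "yaw": [0, 0, 0, 0]}}

```text
clock: 12.18
tool_pos: [0.5174, 0.0935, 0.3118]
orientation: [[0.998, -0.063, -0.001], [-0.063, -0.998, -0.001], [-0.001, 0.001, -1.0]]
wrist_force: [0.2, -0.7, -0.5]
opening: 0.002
```

```bash
python3 - <<'E'
from h import *
from plant import *
import cv2
s=sense();print(s['tool_pos'],s['wrist_force'],s['clock'])
a=camera('side')['color'][:,:,::-1]
cv2.imwrite('pics/side8c.png',cv2.resize(a[130:280,190:380],None,fx=4,fy=4,interpolation=cv2.INTER_CUBIC))
a=camera('top')['color'][:,:,::-1]
cv2.imwrite('pics/top8c.png',cv2.resize(a[110:310,195:415],None,fx=3,fy=3,interpolation=cv2.INTER_CUBIC))
q=[0.4796,-0.4223,-0.075,0]
print('th0 grip end side/top',(proj('side',pt(q,0,.335,0))-[190,130])*4,(proj('top',pt(q,0,.335,0))-[195,110])*3)
for th in (0,.03,.1):
  q[3]=th;print(th,'grip end',(proj('side',pt(q,0,.335,0))-[190,130])*4,'paddle up/down',[((proj('side',pt(q,0,*w))-[190,130])*4).round(0) for w in((.299,.045),(.304,.015))])
E
```

```text
[0.51738147 0.09354416 0.31178083] [ 0.22198337 -0.66084797 -0.48098063] 12.175
th0 grip end side/top [246.72544051 554.03410399] [ 26.79380008 338.43027649]
0 grip end [246.72544051 554.03410399] paddle up/down [array([294., 437.]), array([292., 493.])]
0.03 grip end [244.70062557 537.54080469] paddle up/down [array([295., 420.]), array([291., 477.])]
0.1 grip end [241.79111213 496.68283688] paddle up/down [array([298., 379.]), array([291., 439.])]
```

View pics/side8c.png

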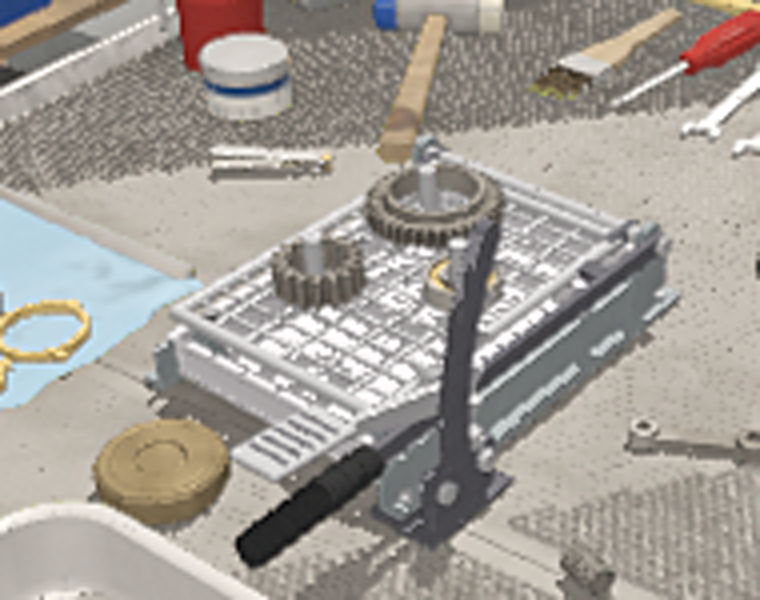

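View pics/top8c.png

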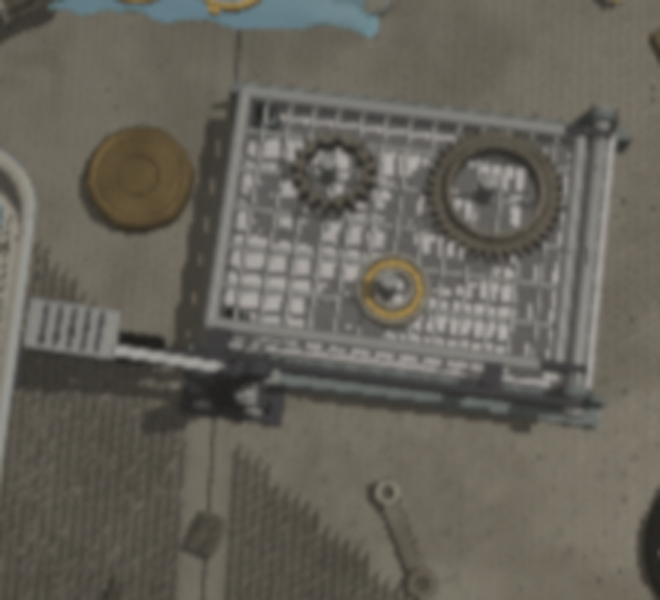

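```bash
python3 -c "
from plant import *
print(finish_job())"
```

```text
the job is handed in; nothing more can be done
None
```

With the gripper closed, I pressed the thumb paddle down and kept it pressed while I pushed the arm along its arc until it reached the hard stop. Then I let the paddle rise, came clear to the left and handed the job in at about 12.3 s.

- **Tray:** in the last side picture the grip's end is at crop pixel (247, 553). The prediction is (247, 554) for a flat tray, and (245, 538) if it were 0.03 rad up.
- **Pawl:** the paddle is back up at about (290, 440), where (294, 437) is predicted when it is not pressed.
- **Loose parts:** the shift link, needle roller and bronze cap look unmoved in both pictures.
- **Forces:** the readings stayed at about 2 to 6 N on the way down. They reached about 21 N at the stop, where my last two small steps pushed more than was needed. After letting go they were near zero, within sensor noise.

One reading stood out: at a tray angle of about 0.26 rad the force briefly read 5.8 N, with some of it sideways. The picture showed the gripper clear of the toothed bar, and the next readings were back to about 3.5 N. No other check failed or disagreed.

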